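# Pack the grinder's spares into the bench caddy

## Robot

A 6-joint arm with a two-finger parallel gripper is mounted at the origin on the work surface. World frame = base frame: x ahead of the robot, y to its left, z up, the work surface at z = 0. Lengths are in mm, angles in rad, forces in N, time in s.
With the tool pointing down it reaches from about 300 to 775 mm from the base axis. Payload 14.6 kg.
Tool frame: the origin (TCP) lies on the centre line of the jaws, within the pads' length; the fingertips stand 8 mm ahead of it and the grasp point (between the pads) lies 11 mm behind it; z points along the fingers, y is the line along which they close (so a half turn about z gives the same grasp; the last joint's range is limited). The gripper opens to 94 mm and grips with 3 to 60 N. Pads are 16 mm wide; open, the fingers measure 119 mm over their backs; the gripper's body (75 mm by 177 mm) begins 78 mm behind the grasp point.
Start: joints at [1.253, 0.3, 1.521, -0, 1.321, -0.067], TCP at [136.496, 532.783, 213.446] pointing down, gripper open.
Joint ranges: [-3.03, 3.03], [-0.79, 2.21], [0.23, 2.52], [-1.04, 4.18], [0, 3.07], [-2.55, 2.55]. Speed limits (rad/s): [2.22, 2.22, 2.57, 3.14, 3.14, 3.14].

## Interface

Orientations are given as [roll, pitch, yaw] about the fixed x, y, z axes, in that order (R = Rz(yaw) Ry(pitch) Rx(roll)).
In Python, from cell import manip gives the robot as it stands.
- The arm moves only by the tool jog_arm, never from a script. Its argument "rows" is one flat list of numbers, 7 for each row, row after row: the shift along the world's x, y, z in cm, then the turn, a rotation vector about the world's x, y, z in rad, then the closure, from 0 (fully open) to 1 (shut). In form: [dx, dy, dz, rx, ry, rz, fingers, dx, dy, dz, rx, ry, rz, fingers, ...]. A call has 1 to 20 rows; each row shifts and turns the commanded pose from where the row before left it; what a row does not reach is not made up. A row lasts 1/12 s, in which the tool goes at most 41.7 mm and 7.16 degrees, less where a joint would pass 70% of its speed; a pose out of reach is approached as far as the arm can. A call with a gripper value outside its range is refused whole. The fingers move at their own pace and stop on an object; "newtons" is the grip in N (left out, the last holds). Time passes only in rows, so rows that do not move let the fingers close. It gives the time, the measured TCP pose, the force, the opening and the grip force at its end, in the units of the state.
- manip.read_state(): the state, without advancing time (a new reading comes with each control period).
- manip.camera(name): name is "side" or "top"; returns (picture, depth): 400x640x3 uint8, blue, green, red; 400x640 float32, mm along the optical axis (not along the pixel's ray), 0 where there is no reading.
- manip.camera_model(name): a dict with "K" (3x3 intrinsics, pixels), "R" (3x3) and "t" (3): a world point X has camera coordinates R X + t. Camera axes: x right, y down, z forward; pixel columns grow to the right and rows downward; lengths in mm; the calibration is good to about 2 mm. A picture is of the moment at which its call begins. camera_model takes no time and is no camera call.
- manip.sign_off(): hands the job in; it is judged then, once.
The state is a dict: "clock": time; "joints": joint angles; "qd": joint speeds; "effort": joint torques, N m; "eef_pos": TCP position; "eef_rot": TCP orientation; "wrist_force": force on the tool from outside, world axes, zero at the start; "moment": the same for the moment, N m; "finger_gap": finger opening in mm; "finger_force": force on a finger pad.
Only numpy, scipy, OpenCV 4.12 (cv2) and the standard library are available. Lean on these libraries where they do the work, as an engineer would, in place of code of your own. Each camera call takes 0.05 s, during which the arm holds its last target. There are 200 camera calls.

## Task

Pack the grinder's spares into the caddy, each in the insert made for it: the whole big wheel flat in the big round dish, the whole small wheel flat in the small round dish, the dressing stone flat in the rectangular tray, and the arbor, drawn straight up out of its bushing block, hung by its flange in the tall round socket. Set each one down rather than dropping it, and leave the two broken wheels lying where they are.

Things in the scene. Friction and masses are not known exactly. Their poses are not given: they have to be found in the camera images.
- wheel_big: Whole big grinding wheel lying flat on the bench: white abrasive disc, 60 mm diameter, 30 mm high, 20 mm bore, 0.16 kg. Origin: centre of its underside; z is its axis, up.
- wheel_small: Whole small grinding wheel lying flat on the bench: white abrasive disc, 40 mm diameter, 28 mm high, 14 mm bore, 0.065 kg. Origin: centre of its underside; z is its axis, up.
- stone: Dressing stone lying flat on the bench: plain brown rectangular bar 72 mm (its x) by 26 mm (its y) by 26 mm high, 0.11 kg. Origin: centre of its underside; z up.
- arbor: Steel arbor, 0.2 kg, upright in a fixed dark steel block 64 x 64 mm, 42 high. From below: shank 16 mm dia., 38 long; flange 54 dia., 6 thick; brass grip head 24 dia., 24 high. At first the shank is fully in the block's through hole (0.75 mm play each side), flange on the block's top, head 48 to 72 mm above the bench. Origin: centre of the shank's lower end, 4 mm above the bench; z up.
- broken_big: Broken big wheel, a look-alike that does not belong: same white disc, 60 mm diameter, 30 mm high, 20 mm bore, but with a wedge of about 115 degrees broken out, about its +x. Lies flat on the bench. Origin: centre of the bore at its underside.
- broken_small: Broken small wheel, a look-alike that does not belong: same white disc, 40 mm diameter, 28 mm high, 14 mm bore, but with a wedge of about 115 degrees broken out, about its +x. Lies flat on the bench. Origin: centre of the bore at its underside.
- dish_big: One of four aluminium inserts in a row, 88 mm apart, in any order, in the fixed teal caddy (tray 112 x 368 mm, rim 12 mm high). This one is the big round dish: 84 mm outside, 78 mm inside, rim 10 mm high, floor 3 mm thick. Origin: centre of its underside, 5 mm above the bench; z up.
- dish_small: One of four aluminium inserts in a row, 88 mm apart, in any order, in the fixed teal caddy (tray 112 x 368 mm, rim 12 mm high). This one is the small round dish: 64 mm outside, 58 mm inside, rim 10 mm high, floor 3 mm thick. Origin: centre of its underside, 5 mm above the bench; z up.
- stone_tray: One of four aluminium inserts in a row, 88 mm apart, in any order, in the fixed teal caddy (tray 112 x 368 mm, rim 12 mm high). This one is the rectangular tray: 98 mm (its x, across the caddy) by 52 mm (its y) outside, 92 by 46 mm inside, rim 10 mm high, floor 3 mm thick. Origin: centre of its underside, 5 mm above the bench; z up.
- arbor_socket: One of four aluminium inserts in a row, 88 mm apart, in any order, in the fixed teal caddy (tray 112 x 368 mm, rim 12 mm high). Tall round socket: tube 68 mm outside, 44 high, 32 mm hole right through, open at the top. The arbor hangs in it by its flange, its lower end then 6 mm above the socket's underside. Origin: centre of its underside, 5 mm above the bench; z up.
Not all that is in view belongs to the job. What is meant by the stone is not green, and is the smaller of those in its own colour.

How it is judged:
By the outcome, as a careful person would: the job done as asked, in the order asked, and still so for the second after the job is handed in, with the robot touching nothing.
It also fails if it takes over 101 s, if anything falls off the work surface, if the arm or the gripper's body presses on something with over 40 N, if the wrist force passes 120 N, or if a joint passes its speed limit or range.

## Working session

There is one attempt and no reset: what is moved stays moved. The work goes in short steps, Python scripts to look and compute and a tool call to move; the robot and the scene stay as the last step left them, time stands still between calls to the robot, and variables do not carry over. Pictures are saved under pics/ and viewed, at most 14 in all, crops included, and the job is handed in when it is done.

Besides the shell and the picture viewer there is one more tool, called after "Call:" as name(argument=value, ...), one argument or row to a line, values as JSON. jog_arm: Moves the arm, as the interface text tells. Its arguments: {"type":"object","properties":{"rows":{"type":"array"},"newtons":{"type":"number"}},"required":["rows"]}

```bash
ls; mkdir -p pics; python3 - <<'E'
from cell import manip
import cv2,numpy as np
for n in("top","side"):
    p,d=manip.camera(n); cv2.imwrite(f"pics/{n}0.png",p); np.savez(f"{n}0.npz",p=p,d=d)
    m=manip.camera_model(n); print(n,m)
print(manip.read_state())
E
```

```text
pics
top {'K': array([[504.75033036,   0.        , 317.66117595],
       [  0.        , 504.75033036, 198.73473644],
       [  0.        ,   0.        ,   1.        ]]), 'R': array([[ 0.00695625, -0.9998814 ,  0.01374031],
       [-0.99824547, -0.00775155, -0.05870177],
       [ 0.05880132, -0.01330786, -0.998181  ]]), 't': array([ -82.68463157,  530.41456411, 1291.01259187])}
side {'K': array([[364.8757916 ,   0.        , 318.3045312 ],
       [  0.        , 364.8757916 , 200.46821022],
       [  0.        ,   0.        ,   1.        ]]), 'R': array([[ 0.92208687, -0.38670695, -0.01461277],
       [-0.24220836, -0.54726234, -0.80114857],
       [ 0.3018127 ,  0.74226792, -0.59828708]]), 't': array([-513.29944373,  153.02671671,  860.15536753])}
{'clock': 0.1, 'joints': array([ 1.25341270e+00,  3.00401101e-01,  1.52148448e+00, -3.92532360e-05,
        1.32071481e+00, -6.65996265e-02]), 'qd': array([-0.00020698, -0.00041075, -0.00086517, -0.00143236,  0.00047227,
        0.00039762]), 'effort': array([ 7.44004956e-05, -5.32637823e+01, -3.53288090e+01,  7.09232851e-02,
        2.34537944e-02, -5.73966099e-05]), 'eef_pos': array([136.43407711, 532.58422428, 212.96559018]), 'eef_rot': array([-3.14058462e+00, -2.91271394e-05,  2.89081837e+00]), 'wrist_force': array([0.52605667, 0.38724596, 0.2238863 ]), 'moment': array([-0.0183266 ,  0.00562731,  0.0104355 ]), 'finger_force': 0.0, 'finger_gap': 94.11189589565979}
```

View pics/top0.png

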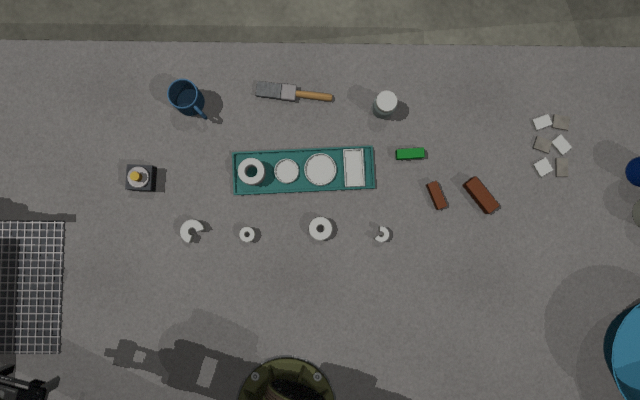

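View pics/side0.png

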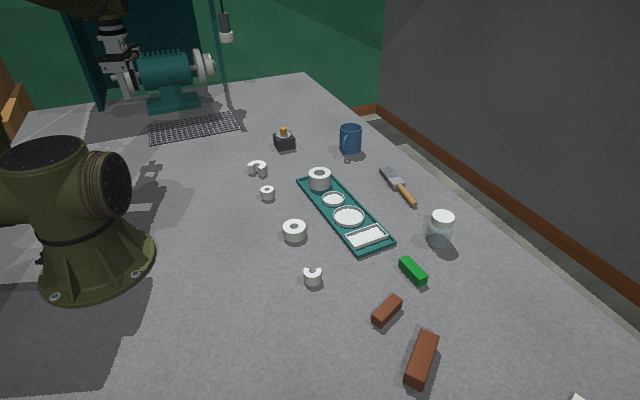

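Top view, candidates:
- **Big wheel:** whole one at (320,229), broken look-alike at (192,231).
- **Small wheel:** whole one at (247,234), broken look-alike at (382,234).
- **Stone:** small brown (437,195), larger brown (480,195) and green (410,154). I choose the small brown one.
- **Arbor:** (136,177).
- **Inserts:** socket (251,171), small dish (287,171), big dish (320,169), tray (354,168).

The side view agrees. Next I'll take a close crop and measure.

```bash
cat > h.py <<'E'
import numpy as np, cv2
from cell import manip
def world(n,d):
    m=manip.camera_model(n);v,u=np.mgrid[:d.shape[0],:d.shape[1]]
    c=np.stack([u,v,np.ones_like(u)],-1)@np.linalg.inv(m["K"]).T*d[...,None]
    return (c-m["t"])@m["R"]
def ray(n,uv,z):
    m=manip.camera_model(n);C=-m["R"].T@m["t"]
    r=m["R"].T@np.linalg.inv(m["K"])@np.array([uv[0],uv[1],1.])
    return C+r*(z-C[2])/r[2]
def proj(n,X):
    m=manip.camera_model(n);c=m["K"]@(m["R"]@np.asarray(X,float)+m["t"]);return c[:2]/c[2]
E
python3 - <<'E'
from h import *
Z=np.load("top0.npz");p=Z["p"];d=Z["d"]
W=world("top",d);z=W[...,2]
cv2.imwrite("pics/crop1.png",cv2.resize(p[130:250,110:505],None,fx=2,fy=2,interpolation=cv2.INTER_CUBIC))
hsv=cv2.cvtColor(p,cv2.COLOR_BGR2HSV)
white=(hsv[...,1]<40)&(hsv[...,2]>150)
brown=((hsv[...,0]<12)|(hsv[...,0]>172))&(hsv[...,1]>100)
yel=(hsv[...,0]>14)&(hsv[...,0]<35)&(hsv[...,1]>110)
for nm,M in(("white",white),("brown",brown),("yel",yel)):
    n,L,S,C=cv2.connectedComponentsWithStats(M.astype(np.uint8))
    for i in range(1,n):
        if S[i,4]<25: continue
        k=L==i; zz=np.median(z[k])
        c,_=cv2.findContours(k.astype(np.uint8),0,1);c=max(c,key=len)
        rr=cv2.minAreaRect(c);ec=cv2.minEnclosingCircle(c)
        print(nm,S[i],"z",np.percentile(z[k],[5,50,95]).round(1),"rect",np.round(rr[0],1),np.round(rr[1],1),round(rr[2],1),"circ",np.round(ec[0],1),round(ec[1],1),"w",ray("top",rr[0],zz).round(1))
print("bench z",np.median(z[260:300,200:400]))
E
```

```text
white [377  91  20  20 319] z [76.7 80.3 84.1] rect [386.5 100.5] [19. 19.] 90.0 circ [386.3 100.1] 10.1 w [ 774.1 -248.    80.3]
white [533 114  19  15 172] z [ 3.6  8.1 13. ] rect [542.1 121.3] [10.8 16. ] 68.2 circ [542.  121.5] 9.1 w [ 741.2 -671.4    8.1]
white [552 135  19  19 190] z [ 4.5  8.8 13.4] rect [561.3 144. ] [16.7 11.4] 49.4 circ [561. 144.] 9.5 w [ 681.1 -720.9    8.8]
white [345 149  19  37 574] z [ 3.9  8.5 14.7] rect [354.4 167.4] [35.8 17.4] 86.6 circ [354.5 167. ] 19.5 w [ 614.4 -174.4    8.5]
white [307 155  29  30 653] z [ 4.1  8.2 13.9] rect [321.  169.5] [29. 28.] 90.0 circ [319.9 168.7] 15.5 w [608.1 -87.1   8.2]
white [534 157  19  19 194] z [ 4.6  8.4 12.9] rect [543.  166.5] [14.2 13.5] 59.0 circ [543.1 166.2] 9.3 w [ 621.  -671.2    8.4]
white [238 158  26  26 381] z [45.3 49.3 53. ] rect [250.5 170.5] [25. 25.] 90.0 circ [250.4 170.4] 12.9 w [599.2  91.9  49.3]
white [275 160  23  22 367] z [ 4.6  8.8 14.5] rect [286.  170.5] [21. 22.] 90.0 circ [286.  170.5] 11.9 w [604.6   4.3   8.8]
white [134 168  13   5  37] z [44.8 47.9 51.8] rect [140.1 169.5] 
[... 541 characters left out ...]
8] 7.3 w [438.8 102.3  27.9]
white [375 227  14  15 105] z [24.6 28.2 32.7] rect [382.7 234.3] [11.  14.4] 24.4 circ [381.  233.7] 7.4 w [ 440.3 -245.8   28.2]
brown [463 177  36  37 588] z [17.  35.1 39.8] rect [480.6 195.1] [38.7 16.1] 51.3 circ [480.5 195.5] 20.4 w [ 542.4 -496.4   35.1]
brown [427 181  20  29 286] z [20.4 26.  31.3] rect [436.3 195.1] [27.4 11. ] 66.8 circ [436.5 195. ] 14.1 w [ 542.3 -384.7   26. ]
yel [296  91  36  10 227] z [10.4 18.2 22.9] rect [313.5  95.4] [35.6  6.6] 6.3 circ [313.5  95.5] 17.8 w [801.7 -66.   18.2]
yel [130 172  12   9  87] z [55.  71.  75.6] rect [135.5 176. ] [ 8. 11.] 90.0 circ [135.5 176.5] 5.7 w [580.6 373.3  71. ]
bench z 0.1787613500727967
```

View pics/crop1.png

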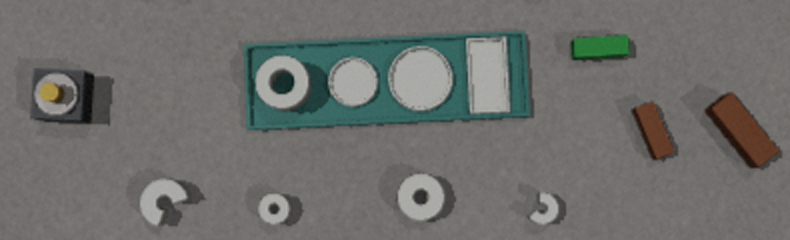

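The crop confirms the choices: intact rings at (320,229) and (247,234), and the small brown bar at (437,195). Next I refine the centres.

```bash
python3 - <<'E'
from h import *
Z=np.load("top0.npz");p=Z["p"];d=Z["d"]
W=world("top",d);z=W[...,2];v,u=np.mgrid[:400,:640]
hsv=cv2.cvtColor(p,cv2.COLOR_BGR2HSV)
wh=(hsv[...,1]<40)&(hsv[...,2]>120)
br=((hsv[...,0]<12)|(hsv[...,0]>172))&(hsv[...,1]>100)
ye=(hsv[...,0]>14)&(hsv[...,0]<35)&(hsv[...,1]>110)
def box(M,c,r): return M&(abs(u-c[0])<=r)&(abs(v-c[1])<=r)
for nm,M,c,r,zt,lo in(("wb",wh,(320,228),16,30,20),("ws",wh,(246,234),12,28,18),("stone",br,(436,195),18,26,19),
  ("head",ye,(136,176),9,72,66),("sock",wh,(250,171),16,49,40),("ds",wh,(286,171),15,10,-5),("db",wh,(320,169),19,10,-5),("tr",wh,(354,168),21,10,-5)):
    k=(box(M,c,r)&(z>lo)).astype(np.uint8)
    cs,_=cv2.findContours(k,0,1);cc=max(cs,key=cv2.contourArea);m=cv2.moments(cc)
    uv=(m["m10"]/m["m00"],m["m01"]/m["m00"]);P=ray("top",uv,zt)
    pts=np.array([ray("top",q[0],zt)[:2] for q in cc],np.float32)
    rr=cv2.minAreaRect(pts);(x,y),R=cv2.minEnclosingCircle(pts)
    print(nm,np.round(uv,1),P.round(1),"circ",round(x,1),round(y,1),round(R,1),"rect",np.round(rr[0],1),np.round(rr[1],1),round(rr[2],1),"side px",proj("side",P).round(0), "r",round(np.hypot(P[0],P[1])))
# top of head / wheels seen by side camera
S=np.load("side0.npz");h2=cv2.cvtColor(S["p"],cv2.COLOR_BGR2HSV);z2=world("side",S["d"])
y2=(h2[...,0]>14)&(h2[...,0]<35)&(h2[...,1]>110);w2=(h2[...,1]<40)&(h2[...,2]>120)
for nm,M,c,r,t in(("head",y2,(284,131),8,72),("wb",w2,(294,231),16,30),("ws",w2,(267,193),11,28)):
    k=box(M,c,r)&(abs(z2[...,2]-t)<3);print(nm,k.sum(),z2[k].mean(0).round(1))
E
```

```text
wb [319.9 228. ] [455.5 -84.8  30. ] circ 455.6 -84.7 29.6 rect [455.4 -85.1] [56.1 56.2] 0.4 side px [294. 226.] r 463
ws [246.3 234. ] [438.8 102.7  28. ] circ 439.1 102.4 19.7 rect [438.8 102.3] [35.6 38.2] 0.4 side px [267. 189.] r 451
stone [436.7 194.8] [ 542.9 -385.8   26. ] circ 543.3 -386.1 35.7 rect [ 542.9 -385. ] [69.8 27.6] 22.3 side px [387. 308.] r 666
head [134.7 175.7] [581.3 374.9  72. ] circ 580.8 374.3 12.4 rect [581.2 374.8] [23.  20.8] 45.8 side px [283. 129.] r 692
sock [250.4 170.5] [599.4  92.1  49. ] circ 599.6 92.2 33.3 rect [599.3  92. ] [63.6 63.1] 0.8 side px [319. 173.] r 606
ds [286.  170.3] [604.9   4.3  10. ] circ 604.7 4.6 31.8 rect [604.6   4.2] [61.1 60.9] 45.4 side px [333. 199.] r 605
db [319.7 169. ] [609.2 -83.6  10. ] circ 610.1 -83.7 42.0 rect [610.6 -83.1] [81.4 81. ] 0.5 side px [348. 217.] r 615
tr [353.4 167.4] [ 614.2 -171.7   10. ] circ 615.3 -172.0 54.8 rect [ 615.1 -171.8] [98.1 52.6] 3.3 side px [366. 237.] r 638
head 20 [581.  374.3  72.6]
wb 251 [454.7 -86.1  31.3]
ws 71 [439.3 101.8  28.8]
```

Call:
jog_arm(
  rows=[1.6,-3.09,-0.2,0,0,-0.063,0,1.6,-3.09,-0.2,0,0,-0.063,0,1.6,-3.09,-0.2,0,0,-0.063,0,1.6,-3.09,-0.2,0,0,-0.063,0,1.6,-3.09,-0.2,0,0,-0.063,0,1.6,-3.09,-0.2,0,0,-0.063,0,1.6,-3.09,-0.2,0,0,-0.063,0,1.6,-3.09,-0.2,0,0,-0.063,0,1.6,-3.09,-0.2,0,0,-0.063,0,1.6,-3.09,-0.2,0,0,-0.063,0,1.6,-3.09,-0.2,0,0,-0.063,0,1.6,-3.09,-0.2,0,0,-0.063,0,1.6,-3.09,-0.2,0,0,-0.063,0,1.6,-3.09,-0.2,0,0,-0.063,0,1.6,-3.09,-0.2,0,0,-0.063,0,1.6,-3.09,-0.2,0,0,-0.063,0,1.6,-3.09,-0.2,0,0,-0.063,0,1.6,-3.09,-0.2,0,0,-0.063,0,1.6,-3.09,-0.2,0,0,-0.063,0,1.6,-3.09,-0.2,0,0,-0.063,0],
  newtons=25,
)

```text
clock: 1.77
eef_pos: [456.8, -87.0, 173.1]
eef_rot: [-3.141, -0.0, 1.627]
wrist_force: [0.3, 1.7, -0.3]
finger_gap: 94.2
finger_force: 0.0
```

Call:
jog_arm(
  rows=[-0.1,0.15,-2.5,0,0,0,0,0,0,-2.5,0,0,0,0,0,0,-2.5,0,0,0,0,0,0,-2.5,0,0,0,0,0,0,-2.0,0,0,0,0,0,0,-1.5,0,0,0,0,0,0,-1.0,0,0,0,0,0,0,-0.9,0,0,0,0,0,0,0,0,0,0,0,0,0,0,0,0,0,0,0,0,0,0,0,0,1,0,0,0,0,0,0,1,0,0,0,0,0,0,1,0,0,0,0,0,0,1,0,0,0,0,0,0,1,0,0,0,0,0,0,1,0,0,0,0,0,0,1],
)

```text
clock: 3.18
eef_pos: [455.5, -83.7, 19.6]
eef_rot: [3.142, 0.0, 1.631]
wrist_force: [-1.5, 0.5, 3.1]
finger_gap: 58.3
finger_force: 25.0
```

Call:
jog_arm(
  rows=[0,0,0.5,0,0,0,1,0,0,1.5,0,0,0,1,0,0,2,0,0,0,1,0,0,2,0,0,0,1,0.8,0,0,0,0,0,1,1.8,0,0,0,0,0,1,2.5,0,0,0,0,0,1,2.7,0,0,0,0,0,1,2.7,0,0,0,0,0,1,2.4,0,0,0,0,0,1,1.7,0,0,0,0,0,1,0.8,0,-0.5,0,0,0,1,0,0,-1.5,0,0,0,1,0,0,-1.5,0,0,0,1,0,0,-0.6,0,0,0,1,0,0,-0.3,0,0,0,1,0,0,0,0,0,0,1,0,0,0,0,0,0,1],
)

```text
clock: 4.68
eef_pos: [609.7, -83.8, 35.9]
eef_rot: [3.141, 0.0, 1.631]
wrist_force: [-0.5, 0.0, -2.0]
finger_gap: 57.9
finger_force: 25.0
```

```bash
python3 - <<'E'
from h import *
p,d=manip.camera("side");cv2.imwrite("pics/s1.png",cv2.resize(p[120:270,220:420],None,fx=3,fy=3))
print(manip.read_state())
E
```

```text
{'clock': 4.7333, 'joints': array([-1.96063623e-01,  6.32711285e-01,  1.47609778e+00,  2.25326444e-06,
        1.03163998e+00, -2.56003947e-01]), 'qd': array([-0.00028389, -0.00513908, -0.00348641, -0.00127558,  0.00098595,
       -0.00077431]), 'effort': array([-4.15234419e-03, -6.62932992e+01, -3.04989481e+01,  5.73383644e-02,
        2.72535050e-02, -1.67102216e-04]), 'eef_pos': array([609.82424949, -83.80490369,  36.21694404]), 'eef_rot': array([3.14048583e+00, 2.87708443e-04, 1.63073534e+00]), 'wrist_force': array([-0.00660404, -0.2674398 , -1.37545368]), 'moment': array([-0.09201265,  0.09279438, -0.012523  ]), 'finger_force': 24.999656081199646, 'finger_gap': 58.03736391973441}
```

View pics/s1.png

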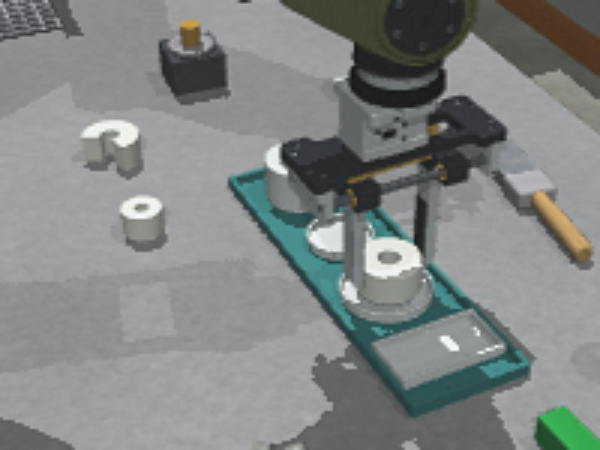

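The wheel is level and centred over the big dish, at about (390,285) in the crop. I lower it gently to contact.

Call:
jog_arm(
  rows=[0,0,-0.4,0,0,0,1,0,0,-0.2,0,0,0,1,0,0,-0.1,0,0,0,1,0,0,-0.1,0,0,0,1,0,0,0,0,0,0,1,0,0,0,0,0,0,1],
)

```text
clock: 5.23
eef_pos: [609.5, -83.7, 27.6]
eef_rot: [3.142, 0.0, 1.631]
wrist_force: [-1.9, 0.6, 1.2]
finger_gap: 58.5
finger_force: 25.0
```

Call:
jog_arm(
  rows=[0,0,-0.1,0,0,0,1,0,0,0,0,0,0,1,0,0,0,0,0,0,1],
)

```text
clock: 5.48
eef_pos: [609.5, -83.7, 27.6]
eef_rot: [3.141, 0.0, 1.631]
wrist_force: [-6.8, 1.4, 12.3]
finger_gap: 58.2
finger_force: 25.0
```

Call:
jog_arm(
  rows=[0,0,0,0,0,0,0.25,0,0,0,0,0,0,0.15,0,0,0,0,0,0,0.15,0,0,0,0,0,0,0.15,0,0,0.5,0,0,0,0.15,0,0,2,0,0,0,0.15,0,0,3,0,0,0,0,0,0,3,0,0,0,0,-1.7,1.86,0,0,0,0,0,-1.7,1.86,0,0,0,0,0,-1.7,1.86,0,0,0,0,0,-1.7,1.86,0,0,0,0,0,-1.7,1.86,0,0,0,0,0,-1.7,1.86,0,0,0,0,0,-1.7,1.86,0,0,0,0,0,-1.7,1.86,0,0,0,0,0,-1.7,1.86,0,0,0,0,0,-1.7,1.86,0,0,0,0,0,0,0,0,0,0,0,0],
)

```text
clock: 7.07
eef_pos: [437.4, 104.4, 111.8]
eef_rot: [-3.141, -0.0, 1.633]
wrist_force: [-0.1, -0.0, 0.8]
finger_gap: 94.6
finger_force: 0.0
```

```bash
python3 - <<'E'
from h import *
p,d=manip.camera("side");cv2.imwrite("pics/s2.png",cv2.resize(p[120:270,220:420],None,fx=3,fy=3))
s=manip.read_state();print(s["eef_pos"],s["eef_rot"])
E
```

```text
[438.76171804 103.36475701 111.9974112 ] [ 3.14095056e+00 -1.23582185e-04  1.63294100e+00]
```

View pics/s2.png

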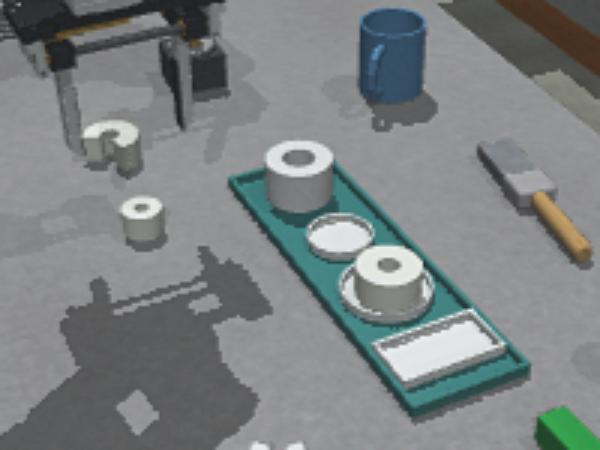

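The big wheel sits flat in its dish, at (388,280) in the crop. The gripper is above the small wheel, so I go down and grip it.

Call:
jog_arm(
  rows=[0,-0.1,-2,0,0,0,0,0,0,-2.5,0,0,0,0,0,0,-2,0,0,0,0,0,0,-1.5,0,0,0,0,0,0,-1,0,0,0,0,0,0,-0.35,0,0,0,0,0,0,0,0,0,0,0.3,0,0,0,0,0,0,1,0,0,0,0,0,0,1,0,0,0,0,0,0,1,0,0,0,0,0,0,1,0,0,0,0,0,0,1,0,0,0,0,0,0,1,0,0,0,0,0,0,1,0,0,0,0,0,0,1,0,0,0,0,0,0,1],
  newtons=20,
)

```text
clock: 8.45
eef_pos: [439.5, 101.3, 18.0]
eef_rot: [3.142, -0.0, 1.631]
wrist_force: [-1.3, 0.3, 2.2]
finger_gap: 39.8
finger_force: 20.0
```

Call:
jog_arm(
  rows=[0,0,0.5,0,0,0,1,0,0,1.5,0,0,0,1,0,0,2.5,0,0,0,1,0,0,1.5,0,0,0,1,1,-0.5,0,0,0,0,1,2,-1.2,0,0,0,0,1,2.8,-1.7,0,0,0,0,1,2.9,-1.8,0,0,0,0,1,2.8,-1.7,0,0,0,0,1,2.5,-1.4,0,0,0,0,1,1.5,-0.9,0,0,0,0,1,1,-0.5,-0.5,0,0,0,1,0,0,-1.5,0,0,0,1,0,0,-1.6,0,0,0,1,0,0,-0.9,0,0,0,1,0,0,-0.3,0,0,0,1,0,0,-0.2,0,0,0,1,0,0,0,0,0,0,1,0,0,0,0,0,0,1],
)

```text
clock: 10.03
eef_pos: [604.9, 4.3, 28.6]
eef_rot: [3.141, 0.0, 1.631]
wrist_force: [0.2, -0.8, -0.7]
finger_gap: 40.0
finger_force: 20.0
```

Call:
jog_arm(
  rows=[0,0,-0.1,0,0,0,1,0,0,-0.1,0,0,0,1,0,0,0,0,0,0,1,0,0,0,0,0,0,1],
)

```text
clock: 10.37
eef_pos: [604.5, 4.3, 26.1]
eef_rot: [3.141, 0.0, 1.631]
wrist_force: [-0.3, -0.8, -0.5]
finger_gap: 40.1
finger_force: 20.0
```

Call:
jog_arm(
  rows=[0,0,-0.1,0,0,0,1,0,0,0,0,0,0,1,0,0,0,0,0,0,1],
)

```text
clock: 10.62
eef_pos: [604.7, 4.3, 26.0]
eef_rot: [3.141, 0.0, 1.631]
wrist_force: [-4.7, 1.2, 10.3]
finger_gap: 39.9
finger_force: 20.0
```

Call:
jog_arm(
  rows=[0,0,0,0,0,0,0.45,0,0,0,0,0,0,0.4,0,0,0,0,0,0,0.4,0,0,0,0,0,0,0.4,0,0,1,0,0,0,0.4,0,0,3,0,0,0,0.4,0,0,3.5,0,0,0,0.4,-0.475,-3,0,0,0,-0.0955,0.3,-0.475,-3,0,0,0,-0.0955,0.3,-0.475,-3,0,0,0,-0.0955,0.3,-0.475,-3,0,0,0,-0.0955,0.3,-0.475,-3,0,0,0,-0.0955,0.3,-0.475,-3,0,0,0,-0.0955,0.3,-0.475,-3,0,0,0,-0.0955,0.3,-0.475,-3,0,0,0,-0.0955,0.3,-0.475,-3,0,0,0,-0.0955,0.3,-0.475,-3,0,0,0,-0.0955,0.3,-0.475,-3,0,0,0,-0.0955,0.3,-0.475,-3,0,0,0,-0.0955,0.3,-0.475,-3,0,0,0,-0.0955,0.3],
)

```text
clock: 12.28
eef_pos: [542.3, -387.2, 100.8]
eef_rot: [3.141, -0.0, 0.385]
wrist_force: [0.7, 0.5, 0.2]
finger_gap: 66.0
finger_force: 0.0
```

```bash
python3 - <<'E'
from h import *
p,d=manip.camera("top");p,d=manip.camera("top");cv2.imwrite("pics/t2.png",cv2.resize(p[130:250,110:505],None,fx=2,fy=2))
p,d=manip.camera("side");cv2.imwrite("pics/s3.png",cv2.resize(p[120:330,220:450],None,fx=2.5,fy=2.5))
s=manip.read_state();print(s["eef_pos"],s["eef_rot"],s["finger_gap"])
E
```

```text
[ 542.02286825 -387.45631336  100.27114999] [ 3.14133316e+00 -1.29592474e-04  3.86507875e-01] 65.776036120028
```

View pics/s3.png

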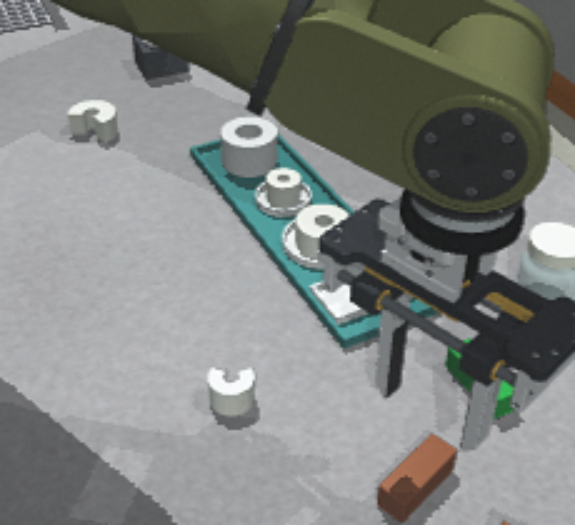

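The small wheel is flat in its dish, at (283,190). The gripper is above the small brown stone, at (417,477).

Call:
jog_arm(
  rows=[0.1,0.2,-2,0,0,0,0.3,0,0,-2,0,0,0,0.3,0,0,-2,0,0,0,0.3,0,0,-1.3,0,0,0,0.3,0,0,-0.9,0,0,0,0.3,0,0,0,0,0,0,0.3,0,0,0,0,0,0,0.3,0,0,0,0,0,0,1,0,0,0,0,0,0,1,0,0,0,0,0,0,1,0,0,0,0,0,0,1,0,0,0,0,0,0,1,0,0,0,0,0,0,1,0,0,0,0,0,0,1,0,0,0,0,0,0,1],
  newtons=25,
)

```text
clock: 13.68
eef_pos: [543.8, -383.8, 18.1]
eef_rot: [3.141, -0.0, 0.389]
wrist_force: [0.8, -0.4, 0.5]
finger_gap: 25.8
finger_force: 25.0
```

Call:
jog_arm(
  rows=[0,0,0.5,0,0,0,1,0,0,1.5,0,0,0,1,0,0,2.5,0,0,0,1,0,0,1.5,0,0,0,1,0.4,1.1,0,0,0,-0.03,1,0.7,2.1,0,0,0,-0.04,1,0.9,2.8,0,0,0,-0.05,1,1,3,0,0,0,-0.05,1,1.1,3.1,0,0,0,-0.05,1,1,3,0,0,0,-0.04,1,0.9,2.8,0,0,0,-0.04,1,0.7,2.2,0,0,0,-0.03,1,0.4,1.1,-0.5,0,0,0,1,0,0,-1.5,0,0,0,1,0,0,-1.6,0,0,0,1,0,0,-0.9,0,0,0,1,0,0,-0.3,0,0,0,1,0,0,-0.1,0,0,0,1,0,0,0,0,0,0,1,0,0,0,0,0,0,1],
)

```text
clock: 15.35
eef_pos: [615.1, -172.1, 29.8]
eef_rot: [3.141, -0.001, 0.059]
wrist_force: [0.1, 0.1, -0.3]
finger_gap: 25.8
finger_force: 25.0
```

Call:
jog_arm(
  rows=[0,0,-0.2,0,0,0,1,0,0,-0.1,0,0,0,1,0,0,-0.1,0,0,0,1,0,0,0,0,0,0,1,0,0,0,0,0,0,1],
)

```text
clock: 15.77
eef_pos: [614.9, -171.8, 26.1]
eef_rot: [3.141, -0.001, 0.059]
wrist_force: [-4.3, 1.3, 8.1]
finger_gap: 25.5
finger_force: 25.0
```

Call:
jog_arm(
  rows=[0,0,0,0,0,0,0.6,0,0,0,0,0,0,0.5,0,0,0,0,0,0,0.5,0,0,0,0,0,0,0.5,0,0,1,0,0,0,0.5,0,0,3,0,0,0,0.5,0,0,3.5,0,0,0,0.5,0,0,3,0,0,0,0.5,0,0,0,0,0,0,0.5],
  newtons=40,
)

```text
clock: 16.52
eef_pos: [617.1, -172.5, 137.6]
eef_rot: [3.138, -0.009, 0.059]
wrist_force: [0.2, -0.8, 1.0]
finger_gap: 46.9
finger_force: 0.0
```

Call:
jog_arm(
  rows=[-0.18,2.87,0,0,0,0.05,0.5,-0.18,2.87,0,0,0,0.05,0.5,-0.18,2.87,0,0,0,0.05,0.5,-0.18,2.87,0,0,0,0.05,0.5,-0.18,2.87,0,0,0,0.05,0.5,-0.18,2.87,0,0,0,0.05,0.5,-0.18,2.87,0,0,0,0.05,0.5,-0.18,2.87,0,0,0,0.05,0.5,-0.18,2.87,0,0,0,0.05,0.5,-0.18,2.87,0,0,0,0.05,0.5,-0.18,2.87,0,0,0,0.05,0.5,-0.18,2.87,0,0,0,0.05,0.5,-0.18,2.87,0,0,0,0.05,0.5,-0.18,2.87,0,0,0,0.05,0.5,-0.18,2.87,0,0,0,0.05,0.5,-0.18,2.87,0,0,0,0.05,0.5,-0.18,2.87,0,0,0,0.05,0.5,-0.18,2.87,0,0,0,0.05,0.5,-0.18,2.87,0,0,0,0.05,0.5,0,0,0,0,0,0,0.5],
)

```text
clock: 18.18
eef_pos: [579.2, 378.1, 129.9]
eef_rot: [-3.141, -0.001, 1.016]
wrist_force: [-0.3, 0.1, -0.4]
finger_gap: 47.4
finger_force: 0.0
```

```bash
python3 - <<'E'
from h import *
s=manip.read_state()
p,d=manip.camera("side");cv2.imwrite("pics/s4.png",cv2.resize(p[90:270,220:420],None,fx=3,fy=3))
s=manip.read_state();print(s["eef_pos"],s["eef_rot"],s["finger_gap"],s["wrist_force"])
E
```

```text
[579.66116643 375.81100535 129.7161411 ] [-3.14139436e+00  4.64152752e-05  1.01279897e+00] 46.82536143124632 [ 0.45815224  0.36177744 -0.70923231]
```

View pics/s4.png

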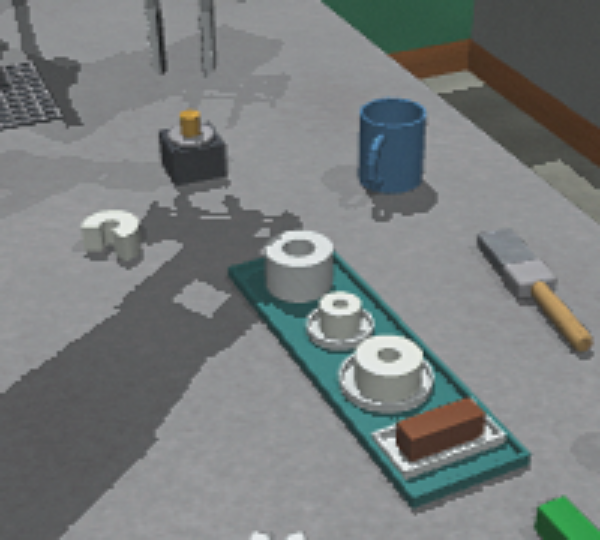

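The stone is in its tray, at (440,430), and both wheels are seated. Now I descend on the arbor head, at (190,123).

Call:
jog_arm(
  rows=[0.13,-0.1,-1.5,0,0,0,0.5,0,0,-2,0,0,0,0.5,0,0,-1.6,0,0,0,0.5,0,0,-1,0,0,0,0.5,0,0,-0.6,0,0,0,0.5,0,0,-0.2,0,0,0,0.5,0,0,0,0,0,0,0.5,0,0,0,0,0,0,0.5,0,0,0,0,0,0,0.65,0,0,0,0,0,0,0.7,0,0,0,0,0,0,0.74,0,0,0,0,0,0,0.78,0,0,0,0,0,0,0.85,0,0,0,0,0,0,1,0,0,0,0,0,0,1,0,0,0,0,0,0,1,0,0,0,0,0,0,1],
  newtons=35,
)

```text
clock: 19.65
eef_pos: [580.0, 374.1, 61.6]
eef_rot: [-3.138, 0.0, 1.011]
wrist_force: [-13.7, 4.8, 8.1]
finger_gap: 23.1
finger_force: 35.0
```

Call:
jog_arm(
  rows=[-0.1,0.05,0,0,0,0,1,0,0,0,0,0,0,1,0,0,0,0,0,0,1],
)

```text
clock: 19.9
eef_pos: [579.9, 374.2, 61.6]
eef_rot: [-3.14, -0.0, 1.01]
wrist_force: [-8.2, 4.3, 4.6]
finger_gap: 23.1
finger_force: 35.0
```

Call:
jog_arm(
  rows=[-0.15,0.08,0,0,0,0,1,0,0,0,0,0,0,1,0,0,0,0,0,0,1],
)

```text
clock: 20.15
eef_pos: [579.3, 374.3, 61.5]
eef_rot: [-3.142, -0.001, 1.01]
wrist_force: [-2.9, 3.3, 5.6]
finger_gap: 22.9
finger_force: 35.0
```

Side force is nearly gone. I draw it straight up.

Call:
jog_arm(
  rows=[0,0,0.1,0,0,0,1,0,0,0.2,0,0,0,1,0,0,0.4,0,0,0,1,0,0,0.4,0,0,0,1,0,0,0.4,0,0,0,1,0,0,0,0,0,0,1],
)

```text
clock: 20.65
eef_pos: [579.6, 374.0, 77.0]
eef_rot: [3.141, -0.001, 1.009]
wrist_force: [-1.1, 2.0, -0.9]
finger_gap: 23.8
finger_force: 35.0
```

Call:
jog_arm(
  rows=[0,0,0.5,0,0,0,1,0,0,0.8,0,0,0,1,0,0,0.8,0,0,0,1,0,0,0.8,0,0,0,1,0,0,0.8,0,0,0,1,0,0,1,0,0,0,1,0,0,1,0,0,0,1,0,0,0.3,0,0,0,1,0,0,0,0,0,0,1,0,0,0,0,0,0,1],
)

```text
clock: 21.48
eef_pos: [579.3, 373.8, 135.9]
eef_rot: [3.142, 0.0, 1.009]
wrist_force: [0.7, -0.8, -1.6]
finger_gap: 23.2
finger_force: 35.0
```

```bash
python3 - <<'E'
from h import *
p,d=manip.camera("side");cv2.imwrite("pics/s5.png",cv2.resize(p[50:230,200:400],None,fx=3,fy=3))
s=manip.read_state();print(s["eef_pos"],s["eef_rot"],s["finger_gap"],s["wrist_force"])
E
```

```text
[579.16370858 373.75555519 135.44755537] [-3.14122736e+00  6.86791010e-04  1.00927849e+00] 23.370134231366695 [-0.6150743  -0.05352571 -2.7168338 ]
```

View pics/s5.png

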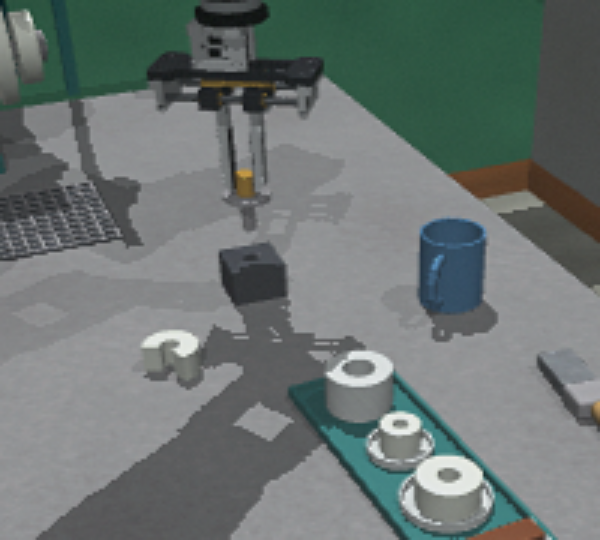

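The arbor is out and upright, at (245,200). I carry it over the socket.

Call:
jog_arm(
  rows=[0.1,-0.6,0,0,0,0,1,0.1,-1.2,0,0,0,0,1,0.2,-2,0,0,0,0,1,0.2,-2.4,0,0,0,0,1,0.2,-2.8,0,0,0,0,1,0.2,-2.8,0,0,0,0,1,0.2,-2.8,0,0,0,0,1,0.2,-2.8,0,0,0,0,1,0.2,-2.8,0,0,0,0,1,0.1,-2.8,0,0,0,0,1,0.1,-2.4,0,0,0,0,1,0.1,-1.6,0,0,0,0,1,0.1,-0.8,0,0,0,0,1,0,-0.4,0,0,0,0,1,0,0,0,0,0,0,1,0,0,0,0,0,0,1],
)

```text
clock: 22.87
eef_pos: [599.2, 92.4, 135.9]
eef_rot: [-3.141, -0.0, 1.01]
wrist_force: [-0.1, -0.6, -1.7]
finger_gap: 23.1
finger_force: 35.0
```

```bash
python3 - <<'E'
from h import *
p,d=manip.camera("side");cv2.imwrite("pics/s6.png",cv2.resize(p[100:220,240:400],None,fx=4,fy=4))
s=manip.read_state();print(s["eef_pos"],s["eef_rot"],s["finger_gap"],s["wrist_force"])
E
```

```text
[599.21013598  92.66315269 135.86484192] [-3.14141515e+00 -2.10205602e-05  1.01007721e+00] 23.22767922985486 [-0.04373459  0.21760052 -1.95739839]
```

View pics/s6.png

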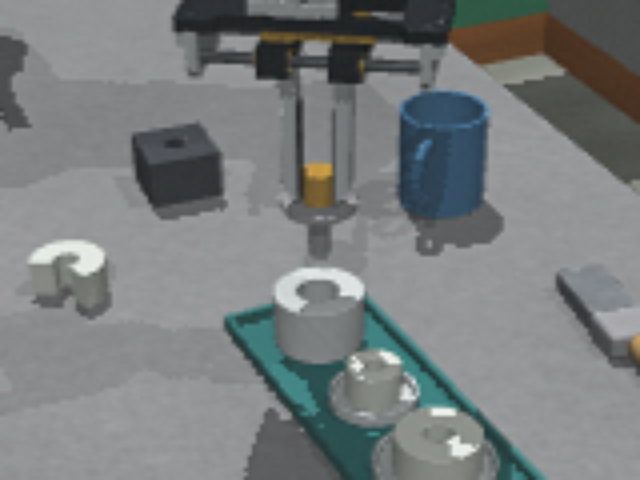

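The shank, at (320,238), hangs over the socket bore at (320,292). I lower it.

Call:
jog_arm(
  rows=[0,0,-1,0,0,0,1,0,0,-1,0,0,0,1,0,0,-0.8,0,0,0,1,0,0,-0.8,0,0,0,1,0,0,-0.8,0,0,0,1,0,0,-0.8,0,0,0,1,0,0,-0.6,0,0,0,1,0,0,-0.4,0,0,0,1,0,0,-0.2,0,0,0,1,0,0,0,0,0,0,1,0,0,0,0,0,0,1],
)

```text
clock: 23.83
eef_pos: [599.5, 91.9, 72.2]
eef_rot: [3.141, -0.0, 1.009]
wrist_force: [0.6, -0.0, -2.6]
finger_gap: 23.1
finger_force: 35.0
```

Call:
jog_arm(
  rows=[0,0,-0.1,0,0,0,1,0,0,-0.1,0,0,0,1,0,0,-0.1,0,0,0,1,0,0,0,0,0,0,1,0,0,0,0,0,0,1],
)

```text
clock: 24.25
eef_pos: [599.3, 91.9, 69.0]
eef_rot: [3.142, 0.0, 1.009]
wrist_force: [0.9, -0.0, -1.8]
finger_gap: 23.0
finger_force: 35.0
```

Call:
jog_arm(
  rows=[0,0,-0.1,0,0,0,1,0,0,0,0,0,0,1,0,0,0,0,0,0,1],
)

```text
clock: 24.5
eef_pos: [599.4, 91.9, 68.5]
eef_rot: [3.141, -0.0, 1.009]
wrist_force: [-3.3, -0.8, 5.5]
finger_gap: 23.2
finger_force: 35.0
```

Contact, at the expected height. I release and lift away.

Call:
jog_arm(
  rows=[0,0,0,0,0,0,0.7,0,0,0,0,0,0,0.6,0,0,0,0,0,0,0.5,0,0,0,0,0,0,0.5,0,0,0.5,0,0,0,0.5,0,0,2,0,0,0,0.5,0,0,3,0,0,0,0.5,0,0,3,0,0,0,0.5,0,0,3,0,0,0,0.5,0,0,2,0,0,0,0.5,-2,2,0,0,0,0,0.5,-3,3,0,0,0,0,0.5,-3,3,0,0,0,0,0.5,-2.5,3,0,0,0,0,0.5,-2.5,3,0,0,0,0,0.5,-2,3,0,0,0,0,0.5,-1,3,0,0,0,0,0.5,0,0,0,0,0,0,0.5,0,0,0,0,0,0,0.5],
)

```text
clock: 26.08
eef_pos: [439.8, 291.9, 203.3]
eef_rot: [3.141, -0.0, 1.012]
wrist_force: [-0.7, -0.8, 0.3]
finger_gap: 46.5
finger_force: 0.0
```

```bash
python3 - <<'E'
from h import *
p,d=manip.camera("side");cv2.imwrite("pics/s7.png",cv2.resize(p[100:290,220:420],None,fx=3,fy=3))
p,d=manip.camera("top");cv2.imwrite("pics/t7.png",cv2.resize(p[130:250,110:505],None,fx=2,fy=2))
s=manip.read_state();print(s["eef_pos"],s["finger_gap"],s["wrist_force"])
z=world("top",d)[...,2]
for n,X in (("wb",(609,-83,38)),("ws",(605,4,36)),("st",(615,-172,34)),("arb",(599,92,79))):
    u,v=proj("top",X).round().astype(int);print(n,u,v,z[v-9:v+10,u-9:u+10].max().round(1),np.percentile(z[v-9:v+10,u-9:u+10],[50,90]).round(1))
E
```

```text
[440.68442484 290.31552268 203.08687838] 46.78669772064165 [ 0.0448902  -0.13187442 -0.03271386]
wb 320 168 1320.9 [37.3 40.8]
ws 286 169 1320.9 [19.5 37.9]
st 354 166 1320.9 [30.3 36.3]
arb 249 169 84.2 [55.9 78.9]
```

View pics/s7.png

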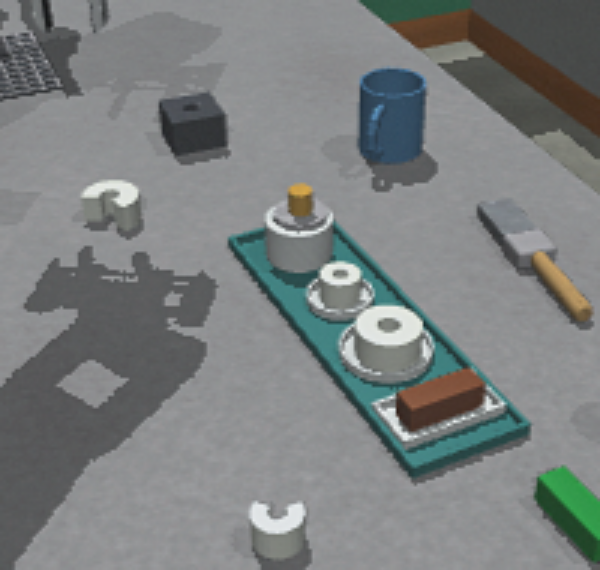

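View pics/t7.png

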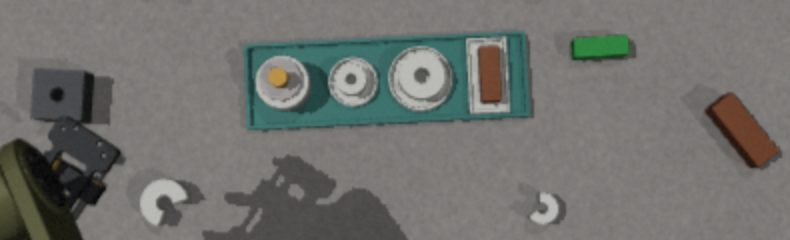

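Both views show all four parts seated in their inserts: arbor (277,77), small wheel (351,80), big wheel (421,76) and stone (489,73) in the top crop. The broken wheels haven't moved, and the tops are at the expected heights.

```bash
python3 -c "
from cell import manip
print(manip.sign_off())"
```

```text
the job is handed in; nothing more can be done
None
```

The job is handed in at about 26 s: both whole wheels, the stone and the arbor are seated in their inserts in the order asked, and the broken wheels are where they lay.

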